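# Slide the stray spice jar back beside its own kind

### The job

One red-lidded spice jar has been left standing in front of the row: put it back in the row so that the three red-lidded jars stand next to each other with no other jar or wide space between them, in line with the rest along the back of the spice shelf. The row has closed up, so first slide the jars in it apart to make room, then slide the stray jar in; slide the jars on the shelf rather than lifting them, tip none over, and leave the mug, the coffee tin and the pepper mill where they are.

Things in the scene. Friction and masses are not known exactly. Their poses are not given: they have to be found in the camera images.
- spice_shelf: wooden spice shelf fixed to the counter: a flat board 400 mm wide (y) and 180 mm deep (x), top 12 mm above the origin (centre of its underside); x points from the open front to the back, y along the row to its left end, z up. Back rail: front face x = +78 mm, top z = 60 mm. End cheeks: inner faces y = -188 and +188 mm, top z = 64 mm for x over +5 mm, 26 mm in front of that.
- row_middle (a point): point on the board's top at the middle of the row's line (50 mm behind the shelf's origin in its x). Along this line stand six jars in three pairs by lid colour, the two of a pair almost touching; the order of the pairs varies. The two gaps between pairs are about 29 to 37 mm, too narrow for a jar; 2 to 6 mm are free at each end.
- red_a: red-lidded spice jar standing in the row: a closed upright round jar, 50 mm across (lid 47 mm), 70 mm tall, about 0.18 kg, dark body with a paper label carrying a red stripe. Origin: centre of its underside; z up.
- red_b: red-lidded spice jar standing in the row: a closed upright round jar, 50 mm across (lid 47 mm), 70 mm tall, about 0.18 kg, dark body with a paper label carrying a red stripe. Origin: centre of its underside; z up.
- yellow_a: yellow-lidded spice jar standing in the row: a closed upright round jar, 50 mm across (lid 47 mm), 70 mm tall, about 0.18 kg, dark body with a paper label carrying a yellow stripe. Origin: centre of its underside; z up.
- yellow_b: yellow-lidded spice jar standing in the row: a closed upright round jar, 50 mm across (lid 47 mm), 70 mm tall, about 0.18 kg, dark body with a paper label carrying a yellow stripe. Origin: centre of its underside; z up.
- green_a: green-lidded spice jar standing in the row: a closed upright round jar, 50 mm across (lid 47 mm), 70 mm tall, about 0.18 kg, dark body with a paper label carrying a green stripe. Origin: centre of its underside; z up.
- green_b: green-lidded spice jar standing in the row: a closed upright round jar, 50 mm across (lid 47 mm), 70 mm tall, about 0.18 kg, dark body with a paper label carrying a green stripe. Origin: centre of its underside; z up.
- stray: the stray red-lidded jar, standing on the front part of the spice shelf's board, in front of the row. Same make as the others: 50 mm across (lid 47 mm), 70 mm tall, about 0.18 kg, red stripe and red lid. Origin: centre of its underside; z up. All jars slide on the board with a friction coefficient of 0.5 to 0.7, so push them low, less than about 30 mm above the board, or they tip.
- mug: bystander: blue mug, 80 mm across, 85 mm tall, right of the shelf; origin: centre of its underside
- pepper_mill: bystander: dark wooden pepper mill, 56 mm across, 168 mm tall, left of the shelf; origin: centre of its underside
- coffee_tin: bystander: steel coffee tin, 93 mm across, 128 mm tall, left of the shelf; origin: centre of its underside

How it is judged (in metres and radians):
On the way:
1. jars of the row have been slid apart (one by more than 6 mm) while the stray jar still stands in front of the row (distance of any of red_a, red_b, yellow_a, yellow_b, green_a, green_b from where it was at the start of the episode above 0.006 m and x of stray in the frame of spice_shelf below 0.01 m), for 0.2 s.
At the end, for the whole second after the job is handed in: The three red-lidded jars stand side by side (neighbouring centres under 80 mm apart); all seven jars are upright (0.1 rad), at rest on the shelf's board, their centres within 14 mm of the row's line; mug, coffee tin and pepper mill are within 30 mm of where they were (((horizontal distance between red_a and red_b below 0.08 m and (horizontal distance between stray and red_a below 0.08 m or horizontal distance between stray and red_b below 0.08 m)) or (horizontal distance between stray and red_a below 0.08 m and horizontal distance between stray and red_b below 0.08 m)) and x of red_a in the frame of spice_shelf between 0.036 and 0.064 m and z of red_a in the frame of spice_shelf between 0.006 and 0.018 m and angle between each of red_a, red_b, yellow_a, yellow_b, green_a, green_b, stray's own z axis and vertical below 0.1 rad and linear speed of each of red_a, red_b, yellow_a, yellow_b, green_a, green_b, stray below 0.02 m/s and x of red_b in the frame of spice_shelf between 0.036 and 0.064 m and z of red_b in the frame of spice_shelf between 0.006 and 0.018 m and x of yellow_a in the frame of spice_shelf between 0.036 and 0.064 m and z of yellow_a in the frame of spice_shelf between 0.006 and 0.018 m and x of yellow_b in the frame of spice_shelf between 0.036 and 0.064 m and z of yellow_b in the frame of spice_shelf between 0.006 and 0.018 m and x of green_a in the frame of spice_shelf between 0.036 and 0.064 m and z of green_a in the frame of spice_shelf between 0.006 and 0.018 m and x of green_b in the frame of spice_shelf between 0.036 and 0.064 m and z of green_b in the frame of spice_shelf between 0.006 and 0.018 m and x of stray in the frame of spice_shelf between 0.036 and 0.064 m and z of stray in the frame of spice_shelf between 0.006 and 0.018 m and distance of each of mug, pepper_mill, coffee_tin from where it was at the start of the episode below 0.03 m); the robot touches nothing.
It fails at once if a jar is lifted off the board (14 mm or more) (z of any of red_a, red_b, yellow_a, yellow_b, green_a, green_b, stray in the frame of spice_shelf above 0.026 m).
It fails at once if a jar is tipped by more than 0.5 rad (angle between any of red_a, red_b, yellow_a, yellow_b, green_a, green_b, stray's own z axis and vertical above 0.5 rad).
It fails at once if the mug, coffee tin or pepper mill is pushed away (more than 30 mm) (distance of any of mug, pepper_mill, coffee_tin from where it was at the start of the episode above 0.03 m).
It also fails if it takes over 61 s, if anything falls off the work surface, if the arm or the gripper's body presses on something with over 40 N, if the wrist force passes 120 N, or if a joint passes its speed limit or range.

### The arm

A 6-joint arm with a two-finger parallel gripper is mounted at the origin on the work surface. World frame = base frame: x ahead of the robot, y to its left, z up, the work surface at z = 0. Lengths are in mm, angles in rad, forces in N, time in s.
With the tool pointing down it reaches from about 250 to 800 mm from the base axis. Payload 3.9 kg.
Tool frame: the origin (TCP) lies midway between the tips of the shut fingers; the grasp point (between the pads) lies 19 mm behind it; z points along the fingers, y is the line along which they close (so a half turn about z gives the same grasp; the last joint's range is limited). The gripper opens to 85 mm and grips with 20 to 120 N. Pads are 22 mm wide; open, the fingers measure 114 mm over their backs; the gripper's body (76 mm by 85 mm) begins 54 mm behind the grasp point. The pads swing forward as they close: fully open they stand 13 mm farther back than shut.
Start: joints at [1.158, 0.26, -0.138, 1.173, 0, 1.571], TCP at [210.612, 480.893, 231.304] pointing down, gripper open.
Joint ranges: [-2.78, 2.78], [-0.83, 1.72], [-1.28, 1.37], [-1.9, 2.12], [-1.57, 1.48], [-3.14, 3.14]. Speed limits (rad/s): [2.57, 2.57, 3.14, 3.14, 3.14, 3.14].

### API

Orientations are given as a rotation vector (axis times angle).
In Python, from plant import env, eoat, solver, vision, nets gives the robot as it stands. Calls block until the motion is done:
- env.move_to(position, orientation): joint-space move of the TCP to a pose.
- env.line_to(position, attitude=None, rate=150): straight line of the TCP; attitude=None keeps the orientation; rate is the mean speed in mm/s.
- env.goto_joints(angles): joint-space move.
- eoat.move_gripper(opening): finger opening in mm; the grip force is fixed at half the most; returns when the fingers have stopped.
- env.dwell(seconds).
- solver.inverse_kinematics(position, orientation): joint angles nearest the present ones, or None.
- env.get_state(): the state.
- vision.capture(name): name is "scene" or "top" or "wrist"; returns (picture, depth): 400x640x3 uint8, red, green, blue; 400x640 float32, mm along the optical axis (not along the pixel's ray), 0 where there is no reading.
- vision.camera_params(name): a dict with "intrinsics" (3x3 intrinsics, pixels), "rvec" (rotation vector, rad) and "tvec" (3), from world to camera coordinates, as OpenCV has them; the wrist camera has in their place "tool_from_camera" (4x4, takes a point from camera to tool coordinates, whose origin is the TCP and whose axes are the flange's). Camera axes: x right, y down, z forward; pixel columns grow to the right and rows downward; lengths in mm; the calibration is good to about 2 mm. A picture is of the moment at which its call begins: read the wrist's pose just before it. camera_params takes no time and is no camera call.
A pose or a line that the arm cannot do raises env.PlanningError and nothing moves.
- env.hand_in(): hands the job in; it is judged then, once.
Trained networks look in the newest picture that a camera, given by its name, has taken for a name from the list of things; names that differ only in an ending like _2 or _b are one class to them, and where a whole thing is asked for, a point or a joint stands for the part that bears it (a point fixed in the world has none). Each returns a list of dicts, best first, with "p" (0 to 1); they miss things now and then, are a little off and sometimes report something else, mostly with a low value. They report only what shows in the picture. A call takes as long as a camera call.
- nets.trace(camera, thing): "region" (400x640 bool, what is visible of it) and "extent" ([left, top, right, bottom] in pixels, round what is visible of it).
- nets.mark_of(camera, thing): "position" ([row, column] in pixels: a listed point, or the origin of a listed thing).
The state is a dict: "clock": time; "q": joint angles; "joint_velocities": joint speeds; "joint_efforts": joint torques, N m; "tool_pos": TCP position; "ee_rot": TCP orientation; "wrist_force": force on the tool from outside, world axes, zero at the start; "torque": the same for the moment, N m; "finger_gap": finger opening in mm; "finger_force": force on a finger pad.
Only numpy, scipy, OpenCV 4.12 (cv2) and the standard library are available. Lean on these libraries where they do the work, as an engineer would, in place of code of your own. Each camera call takes 0.05 s, during which the arm holds its last target. There are 200 camera calls.

## Working session

There is one attempt and no reset: what is moved stays moved. The work goes in short steps, each a Python script; the robot and the scene stay as the last script left them, time stands still between calls to the robot, and variables do not carry over. Pictures are saved under pics/ and viewed, at most 10 in all, crops included, and the job is handed in when it is done.

```bash
ls; mkdir -p pics; python3 - <<'E'
from plant import env, eoat, solver, vision, nets
import cv2
for n in("top","scene"):
    im,d=vision.capture(n); cv2.imwrite(f"pics/{n}0.png",im[:,:,::-1])
    p=vision.camera_params(n); print(n,p)
    for t in ["red_a","yellow_a","green_a","stray","spice_shelf","row_middle","mug","pepper_mill","coffee_tin"]:
        print(t,[(round(r["p"],2),[round(float(v),1) for v in r["position"]]) for r in nets.mark_of(n,t)])
s=env.get_state();print(s)
E
```

```text
pics
top {'intrinsics': array([[491.0020038 ,   0.        , 311.05511035],
       [  0.        , 491.0020038 , 196.76940851],
       [  0.        ,   0.        ,   1.        ]]), 'rvec': array([ 2.15448859, -2.1715471 ,  0.15549991]), 'tvec': array([ -21.26894351,  510.87286759, 1421.62501941])}
red_a [(0.74, [170.4, 329.0]), (0.63, [172.1, 309.6])]
yellow_a [(0.64, [171.4, 283.0]), (0.58, [173.6, 267.3])]
green_a [(0.7, [168.9, 367.2]), (0.59, [168.3, 356.7]), (0.21, [172.0, 310.5])]
stray [(0.75, [206.9, 330.2]), (0.46, [186.2, 321.6])]
spice_shelf [(0.68, [185.2, 322.7])]
row_middle [(0.88, [171.6, 322.6]), (0.59, [168.4, 372.1])]
mug [(0.79, [175.6, 432.0])]
pepper_mill [(0.71, [182.2, 179.4])]
coffee_tin [(0.92, [232.5, 186.8])]
scene {'intrinsics': array([[511.74291049,   0.        , 316.52597647],
       [  0.        , 511.74291049, 197.21638396],
       [  0.        ,   0.        ,   1.        ]]), 'rvec': array([ 1.85480642,  1.63230156, -0.65820518]), 'tvec': array([ -71.95642096, -336.48382228, 1772.46449167])}
red_a [(0.84, [229.1, 288.6]), (0.59, [226.4, 308.3])]
yellow_
[... 325 characters left out ...]
.0, 'q': array([ 1.15800330e+00,  2.59996630e-01, -1.38117009e-01,  1.17269947e+00,
       -9.17090344e-06,  1.57080588e+00]), 'joint_velocities': array([6.72193532e-04, 3.34065291e-04, 8.63602296e-04, 6.46624499e-05,
       1.33156558e-04, 2.03852405e-04]), 'joint_efforts': array([-1.56287679e-04, -4.05617309e+01,  2.54243660e+01,  9.53818235e-04,
        4.91330718e-05, -8.49362927e-07]), 'tool_pos': array([210.60926799, 480.88417767, 231.29963214]), 'ee_rot': array([ 6.43833435e-01,  3.07490620e+00, -2.87584944e-05]), 'wrist_force': array([-0.02308706, -0.04688629, -0.18351828]), 'torque': array([-0.0568289 ,  0.03342314,  0.02088332]), 'finger_force': 0.0, 'finger_gap': 85.7148100453528}
```

```bash
cat > h.py <<'E'
import numpy as np, cv2
from plant import env, eoat, solver, vision, nets
def ray_plane(cam,px,z):
    p=vision.camera_params(cam); R=cv2.Rodrigues(np.array(p["rvec"]))[0]; t=np.array(p["tvec"])
    px=np.atleast_2d(px).astype(float)  # (u,v)
    d=np.c_[px,np.ones(len(px))]@np.linalg.inv(p["intrinsics"]).T@R
    c=-R.T@t
    return (c+d*((z-c[2])/d[:,2])[:,None])[:,:2]
def cloud(cam,d):
    p=vision.camera_params(cam); R=cv2.Rodrigues(np.array(p["rvec"]))[0]; t=np.array(p["tvec"])
    v,u=np.mgrid[:400,:640]; q=np.stack([u,v,np.ones_like(u)],-1)@np.linalg.inv(p["intrinsics"]).T*d[...,None]
    return (q-t)@R
def lids(box=None):
    im,d=vision.capture("top"); P=cloud("top",d); hsv=cv2.cvtColor(im,cv2.COLOR_RGB2HSV); out=[]
    return im,d,P,hsv
E
python3 - <<'E'
from h import *
im,d,P,hsv=lids()
for n,(r,c) in dict(mid=(171.6,322.6),shelf=(185.2,322.7)).items(): print(n,ray_plane("top",[c,r],12 if n=="mid" else 0))
print(ray_plane("scene",[[297.5,227.6]],12))
cr=cv2.resize(im[130:260,150:470],None,fx=2.5,fy=2.5,interpolation=cv2.INTER_CUBIC)
cv2.imwrite("pics/topc.png",cr[:,:,::-1])
m=(P[...,2]>70)&(P[...,2]<95)&(d>0)
for r in range(155,225,6): print(r,[int(x) for x in P[r,240:400:8,2]])
np.save("P.npy",P);np.save("im.npy",im)
E
```

```text
mid [[589.88714799 -61.26300109]]
shelf [[550.09777513 -61.56203656]]
[[593.79054066 -56.53681803]]
155 [-2, -2, 67, 2, -8, 0, -3, 0, -1, 0, -2, 4, 2, 58, 0, 0, 0, -1, -2, 1]
161 [0, 1, 69, 82, 8, 80, 82, 19, 25, 80, 23, 85, 81, 28, 22, 79, 26, 80, 38, 1]
167 [0, 0, 63, 81, 83, 83, 74, 11, 6, 79, 78, 77, 80, 11, 82, 82, 65, 80, 82, 7]
173 [3, -3, 55, 1475, 68, 83, 79, 8, 14, 79, 56, 89, 66, 12, 66, 86, 52, 84, 28, 2]
179 [5, 0, 70, 18, 10, 13, 15, 6, 11, 15, 7, 9, 12, 14, 10, 10, 13, 8, 25, 2]
185 [-6, -5, 26, 12, 13, 17, 9, 9, 10, 12, 5, 7, 13, 8, 11, 17, 10, 7, 27, 2]
191 [-3, -1, 18, 10, 12, 10, 12, 12, 17, 15, 11, 10, 16, 12, 10, 5, 8, 10, 23, 4]
197 [-3, 0, 31, 16, 8, 11, 10, 13, 15, 13, 20, 15, 82, 12, 3, 15, 15, 13, 25, -4]
203 [1, 5, 25, 12, 5, 12, 14, 12, 14, 12, 14, 84, 79, 13, 17, 9, 10, 16, 24, 0]
209 [5, 4, 28, 13, 15, 13, 10, 14, 16, 17, 14, 60, 74, 14, 10, 15, 13, 13, 14, 0]
215 [0, 1, 28, 8, 9, 7, 8, 11, 12, 10, 9, 15, 15, 13, 1475, 10, 9, 12, 18, -2]
221 [0, -1, -4, 4, -6, 3, -2, -1, -2, -3, -6, 0, 0, -1, -2, -3, 5, -1, 5, -3]
```

View pics/topc.png

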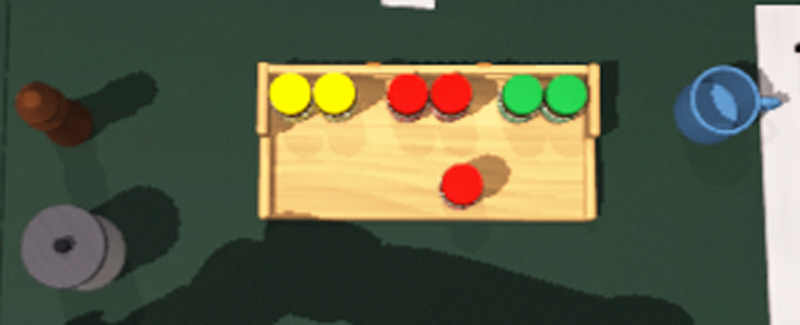

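View pics/scene0.png

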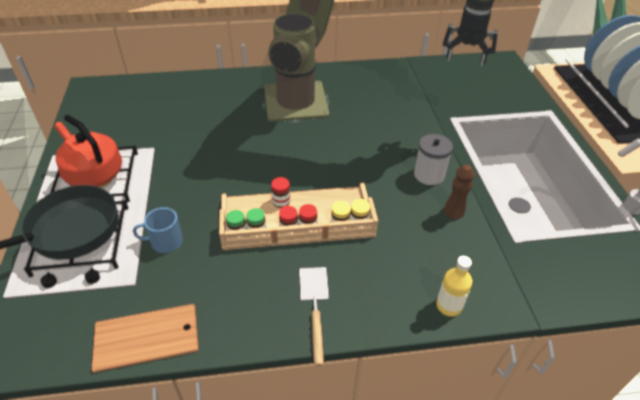

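The top view shows, left (+y) to right, yellow pair (crop x 291, 334), red pair (408, 451) and green pair (522, 566), all at crop row 95. The stray is at (461, 185). My plan is to push the reds left, then slide the stray in between red and green.

```bash
cat >> h.py <<'E'
def find():
    im,_=vision.capture("top"); hsv=cv2.cvtColor(im,cv2.COLOR_RGB2HSV).astype(int); H,S,V=hsv[...,0],hsv[...,1],hsv[...,2]
    roi=np.zeros(H.shape,bool); roi[150:222,255:390]=True; out={}
    for n,m in dict(red=(H<7)|(H>173),yellow=(H>23)&(H<35),green=(H>50)&(H<80)).items():
        m=(m&roi&(S>150)&(V>(60 if n=="green" else 130))).astype(np.uint8)
        pts=np.argwhere(m)[:,::-1].astype(np.float32)
        k=3 if n=="red" else 2
        _,_,c=cv2.kmeans(pts,k,None,(3,100,.01),10,cv2.KMEANS_PP_CENTERS)
        out[n]=np.round(ray_plane("top",c[np.argsort(c[:,0])],82),1); print(n,len(pts),out[n].tolist())
    return out
E
python3 - <<'E'
from h import *
o=find()
row=np.vstack([o["yellow"],o["green"]]); k=np.polyfit(row[:,1],row[:,0],1); print(k)
# end cheeks: outer faces visible via depth profile
from scipy.spatial.transform import Rotation as R
P=np.load("P.npy")
m=(P[...,2]>20)&(P[...,2]<120)&(abs(P[...,0]-560)<110)&(abs(P[...,1]+60)<230); 
q=P[m]; print(q[:,:2].min(0),q[:,:2].max(0))
for yaw in (0,np.pi/2): 
    print(yaw,(R.from_euler("z",yaw)*R.from_rotvec([np.pi,0,0])).as_rotvec(), [solver.inverse_kinematics([x,-80,z],(R.from_euler("z",yaw)*R.from_rotvec([np.pi,0,0])).as_rotvec()) for x,z in((540,180),(590,20))])
im,_=vision.capture("wrist"); 
E
```

```text
red 653 [[590.2, -30.1], [590.9, -80.1], [484.5, -91.2]]
yellow 448 [[591.8, 105.8], [592.0, 55.4]]
green 419 [[588.7, -162.3], [588.3, -212.8]]
[1.23139636e-02 5.90858489e+02]
[ 452.49663892 -255.82766848] [631.33674853 144.53025884]
0 [3.14159265 0.         0.        ] [array([-0.14707836,  0.32178416, -0.18685287,  1.0621593 ,  0.        ,
        2.9945143 ]), array([-0.13477128,  0.53770095, -0.29303281,  0.74006257,  0.        ,
        3.00682137])]
1.5707963267948966 [2.22144147e+00 2.22144147e+00 1.36024059e-16] [array([-0.14707836,  0.32178416, -0.18685287,  1.0621593 ,  0.        ,
        1.42371797]), array([-0.13477128,  0.53770095, -0.29303281,  0.74006257,  0.        ,
        1.43602504])]
```

```bash
cat >> h.py <<'E'
RX=np.array([2.2214415,2.2214415,0]); RY=np.array([np.pi,0,0])
def st(tag=""):
    s=env.get_state(); print(tag,round(s["clock"],2),np.round(s["tool_pos"],1),"F",np.round(s["wrist_force"],1),round(s["finger_gap"],1)); return s
E
python3 - <<'E'
from h import *
eoat.move_gripper(0)
env.move_to([545,-121,230],RX); st()
im,_=vision.capture("wrist"); cv2.imwrite("pics/w1.png",im[:,:,::-1])
env.line_to([545,-121,24],rate=200); st("down")
E
```

```text
4.36 [ 545.2 -120.1  230. ] F [ 0.7  0.6 -0.7] 0.0
down 5.59 [ 545.9 -121.1   24.9] F [-0.5  0.  -0.2] -0.1
```

View pics/w1.png

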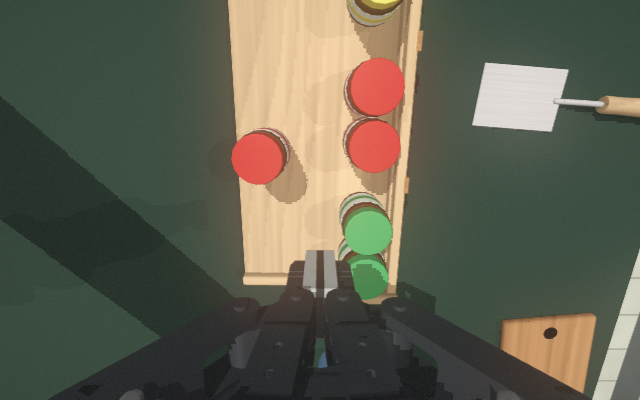

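The wrist view shows the shut fingers at about (320, 260), with red lids at (375, 88) and (372, 146), green at (368, 232) and (368, 275), and the stray at (258, 158). That matches the estimates, so I'll enter the red/green gap.

```bash
python3 - <<'E'
from h import *
for x in (562,576,589): 
    env.line_to([x,-121,24],rate=80); s=st("in")
    if np.abs(s["wrist_force"][:2]).max()>6: break
else:
    for y in (-114,-106,-98,-92,-87,-84):
        env.line_to([589+0.0123*(y+121),y,24],rate=60); s=st("push")
        if abs(s["wrist_force"][1])>12: break
E
```

```text
in 5.96 [ 562.9 -121.1   24.7] F [ 0.6 -0.6  0.3] -0.1
in 6.28 [ 576.1 -121.    24.1] F [-0.2 -0.3  0. ] -0.1
in 6.6 [ 589.1 -121.    24. ] F [-1.2 -0.7  0.1] -0.2
push 6.87 [ 588.5 -113.5   23.9] F [-0.5 -0.4  0.4] -0.2
push 7.15 [ 589.1 -105.3   24. ] F [-0.3  0.1 -0.7] -0.2
push 7.43 [589.2 -97.3  24. ] F [ 0.5 -0.1 -0.6] 0.1
push 7.68 [589.3 -91.4  24. ] F [-1.1  0.1  0.3] -0.1
push 7.93 [589.4 -86.6  24. ] F [ 0.8 -1.1 -0.8] 0.0
push 8.18 [589.5 -83.8  24. ] F [-0.8 -0.3 -0.4] -0.1
```

```bash
python3 - <<'E'
from h import *
env.line_to([589,-92,24],rate=60)
env.line_to([570,-95,150],rate=200)
env.move_to([330,-100,200],RY)
eoat.move_gripper(24); st(); find()
im,_=vision.capture("top")
cr=cv2.resize(im[130:260,240:400],None,fx=4,fy=4,interpolation=cv2.INTER_CUBIC); cv2.imwrite("pics/t2.png",cr[:,:,::-1])
E
```

```text
10.91 [ 330.3 -100.   199.9] F [ 0.1  0.9 -0.3] 24.0
red 659 [[590.2, 1.5], [591.2, -48.2], [484.6, -91.3]]
yellow 449 [[591.7, 105.7], [592.0, 55.4]]
green 420 [[588.7, -162.4], [588.3, -212.8]]
```

View pics/t2.png

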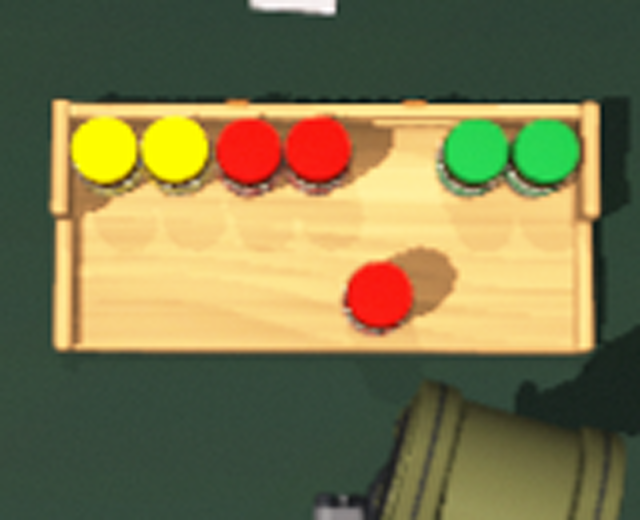

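The reds now sit next to the yellows, and the opening is 64 mm wide, centred at y = -105. The stray is at crop (380, 295). Next I'll push it in with the fingers as a cradle.

```bash
python3 - <<'E'
from h import *
env.move_to([425,-91.3,120],RY)
env.line_to([425,-91.3,24],rate=150)
env.line_to([450,-91.3,24],rate=60); st("contact")
a=np.array([450,-91.3,24]); b=np.array([520,-105.,24])
for t in np.linspace(.25,1,4): env.line_to(a+t*(b-a),rate=60); st()
im,_=vision.capture("scene"); cv2.imwrite("pics/s3.png",cv2.resize(im[150:270,180:420],None,fx=3,fy=3)[:,:,::-1])
E
```

```text
contact 12.93 [450.1 -91.2  23.9] F [-1.2 -0.1 -0.5] 24.2
 13.38 [468.2 -94.9  24. ] F [ 0.3 -0.5 -0.5] 23.9
 13.83 [485.9 -98.3  24.1] F [ 0.5 -0.6  0.4] 24.0
 14.28 [ 503.4 -101.7   24.1] F [-0.2  0.3  0.1] 24.1
 14.73 [ 520.9 -105.2   24.1] F [-0.4 -0.  -0.6] 24.0
```

View pics/s3.png

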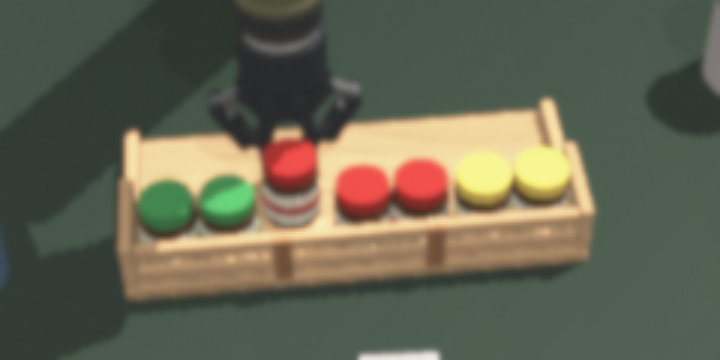

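The stray is upright in the cradle at crop (290, 170), lined up with the opening between green and red. I'll push the rest of the way.

```bash
python3 - <<'E'
from h import *
for x in (530,540,548,553,556):
    env.line_to([x,-105,24],rate=50); s=st()
    if np.abs(s["wrist_force"]).max()>10: break
env.line_to([500,-105,24],rate=100)
env.line_to([440,-105,150],rate=200)
env.move_to([330,-100,200],RY); st()
find()
im,_=vision.capture("top"); im2,_=vision.capture("scene")
a=cv2.resize(im[130:260,240:400],None,fx=3,fy=3); b=cv2.resize(im2[170:270,200:400],None,fx=2.4,fy=2.4)
cv2.imwrite("pics/e.png",cv2.vconcat([a,cv2.copyMakeBorder(b[:200],0,0,0,0,0)])[:,:,::-1])
E
```

```text
15.13 [ 530.7 -105.    24.1] F [ 0.2 -0.2  0.8] 23.8
 15.48 [ 540.8 -105.    24. ] F [ 0.1  0.  -0.2] 23.7
 15.79 [ 548.8 -105.    24. ] F [-0.6 -0.3 -0.9] 24.1
 16.04 [ 553.6 -105.    24. ] F [ 0.6  0.  -0.6] 23.7
 16.29 [ 556.2 -105.    24. ] F [-0.   0.2 -0.5] 24.1
 18.4 [ 329.9 -100.   199.6] F [ 0.6 -1.1  1.1] 23.9
red 658 [[590.3, 1.6], [591.2, -48.2], [586.0, -106.1]]
yellow 449 [[591.5, 105.6], [592.0, 55.4]]
green 420 [[588.8, -162.3], [588.3, -212.8]]
```

View pics/e.png

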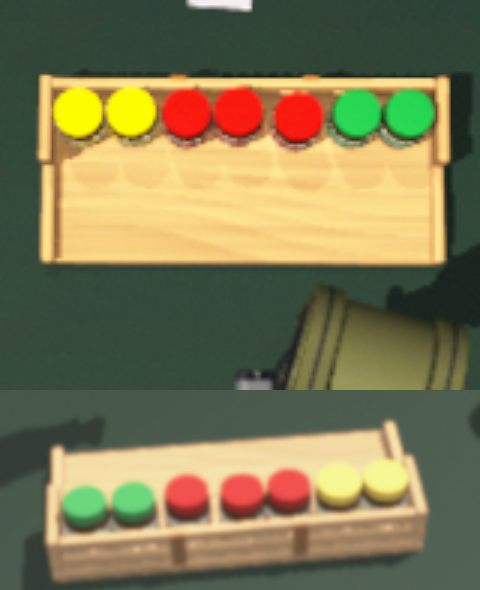

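The stray (298, 118) stands beside the reds (186, 112) and (238, 112), with centres 58 mm apart. It is about 4 mm forward of the row line and all jars are upright, so I'll hand in.

```bash
python3 - <<'E'
from h import *
print(env.hand_in())
E
```

```text
the job is handed in; nothing more can be done
None
```

I handed the job in, with no verdict returned: the stray jar stands in the row next to the other two reds (centres about 50 and 58 mm apart), about 4 mm forward of the row line, all seven jars upright, and the mug, coffee tin and pepper mill not touched.

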